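# Dig the brass gear out of the tray and fit it on the spindle

### The arm

A 6-joint arm with a two-finger parallel gripper is mounted at the origin on the work surface. World frame = base frame: x ahead of the robot, y to its left, z up, the work surface at z = 0. Lengths are in m, angles in rad, forces in N, time in s.
With the tool pointing down it reaches from about 0.225 to 0.875 m from the base axis. Payload 3.4 kg.
Tool frame: the origin (TCP) lies at the very end of the fingers, on their centre line; the grasp point (between the pads) lies 19 mm behind it; z points along the fingers, y is the line along which they close (so a half turn about z gives the same grasp; the last joint's range is limited). The gripper opens to 85 mm and grips with 20 to 120 N. Pads are 22 mm wide; open, the fingers measure 114 mm over their backs; the gripper's body (76 mm by 85 mm) begins 54 mm behind the grasp point. The pads swing forward as they close: fully open they stand 13 mm farther back than shut.
Start: joints at [-1.404, 0.276, 1.505, -0, 1.361, -0.121], TCP at [0.163, -0.551, 0.231] pointing down, gripper open.
Joint ranges: [-2.89, 2.89], [-0.75, 2.08], [0.22, 2.7], [-1.18, 4.32], [0.11, 2.71], [-2.7, 2.7]. Speed limits (rad/s): [2.57, 2.57, 3.14, 3.14, 3.14, 3.14].

### API

Orientations are given as a unit quaternion [w, x, y, z].
In Python, from rig import manip gives the robot as it stands. The module is installed in compiled form; this text tells all that it offers.
- The arm moves only by the tool play_rows, never from a script. Its argument "motion" is a list of rows, each a list of 5 numbers: the shift along the tool's x, y, z in units of 40 mm (1.0 is 40 mm), then the turn about the tool's z in units of 10 degrees (1.0 is 10 degrees), then the finger opening in mm, from 0 to 85.4. A call has 1 to 5 rows; each row is the pose to reach, as a shift and turn from the pose commanded when the call began, along the tool's axes at that moment; what a row does not reach only later rows make up. A row lasts 1/8 s, in which the tool goes at most 62.5 mm and 10.7 degrees, less where a joint would pass 70% of its speed; a pose out of reach is approached as far as the arm can. A call with a gripper value outside its range is refused whole. The fingers move at their own pace and stop on an object; "newtons" is the grip in N (left out, the last holds). Time passes only in rows, so rows that repeat a pose let the fingers close. It gives the time, the measured TCP pose, the force, the opening and the grip force at its end, in the units of the state.
- manip.get_state(): the state, without advancing time (a new reading comes with each control period).
- manip.get_image(name): name is "scene" or "top" or "wrist"; returns a dict with "img" (400x640x3 uint8, red, green, blue), "range_z" (400x640 float32, m along the optical axis (not along the pixel's ray), 0 where there is no reading), "fx", "fy", "cx", "cy" (pixels), "D" ([k1, k2, p1, p2, k3] as OpenCV has them; the pictures are not rectified), "R" (3x3) and "t" (3): a world point X has camera coordinates R X + t. Camera axes: x right, y down, z forward; pixel columns grow to the right and rows downward; lengths in m; the calibration is good to about 2 mm. A picture is of the moment at which its call begins.
- manip.sign_off(): hands the job in; it is judged then, once.
The state is a dict: "clock": time; "qpos": joint angles; "qd": joint speeds; "effort": joint torques, N m; "position": TCP position; "ee_rot": TCP orientation; "contact_force": force on the tool from outside, world axes, zero at the start; "moment": the same for the moment, N m; "width": finger opening in m; "gripper_force": force on a finger pad.
Only numpy, scipy, OpenCV 4.12 (cv2) and the standard library are available. Lean on these libraries where they do the work, as an engineer would, in place of code of your own. Each camera call takes 0.05 s, during which the arm holds its last target. There are 200 camera calls.

### The job

The brass gear in the grey tray is hemmed in by the aluminium flange shaft and the orange-capped tool holder: first stand both of these upright on the blue mat, then take the gear and seat it fully down on the spindle's D-shaped shaft, flat to flat, its red mark pointing the same way as the red mark on the green block. Only when the gear is home, stand the flange shaft and the tool holder back upright in the tray, each one where it stood at the start. Tip neither of them over, and leave the pulley, the red parts bin and the screwdriver alone.

Things in the scene. Friction and masses are not known exactly. Their poses are not given: they have to be found in the camera images.
- gear: Brass gear lying hub up: disc 56 mm across the teeth, 12 mm thick; hub 36 mm across, up to 40 mm above the underside: take it there from above, fingertips above the disc. D-shaped through bore: 24 mm round, one flat 5 mm from the axis. 0.25 kg. Origin: on the axis at the underside, z up, x from the axis to the bore's flat; red marks on disc and hub top lie that way. Turn it at most 75 degrees.
- flange_shaft: Bare aluminium turned part standing on end: foot 54 mm across, shaft 44 mm, flange 68 mm across from 85 to 97 mm above the underside, then a round stub 28 mm across from 97 to 140 mm, by which to take it from above. About 0.5 kg. Origin: centre of the underside, z up. Its yaw does not matter. Its flange, about 34 mm from the gear's axis, keeps a gripper off the gear.
- tool_holder: Dark steel tool holder standing on end, with a bright orange cap: body 54 mm across (46 mm higher up), flange 68 mm across between 85 and 97 mm above the underside, then the round orange cap 28 mm across from 97 to 140 mm, by which it is taken from above. About 0.6 kg. Origin: centre of the underside, z up. Its yaw does not matter.
- tray: Fixed shallow grey tray, 150 mm (x) by 180 mm (y), floor 5 mm thick, rim 12 mm high. Origin: centre of its underside, z up. At the start the gear lies in it at about x = +25 mm, the two tall things side by side at about x = -25 mm, y = +46 and -46 mm (either one on either side). Turned up to 17 degrees.
- mat: Fixed flat blue mat with black edge, the side area, 140 mm (x) by 200 mm (y), 4 mm thick; on the left or the right of the tray. Origin: centre of its underside on the bench; x and y along its sides, z up. There is room for the two tall things side by side along y, for example at y = +48 and -48 mm.
- seat (a point): Point on the spindle shaft's axis at the top of the steel shoulder, 40 mm above the bench, where the gear's origin must come. The shaft stands 34 mm up from it: 20 mm across, one flat 3 mm from the axis, its top 7 mm tapering in by 3 mm all round. z up, x from the axis towards the flat. Seated, both x axes agree (2 mm play all round, about 12 degrees of turn).
- spindle: Fixed green block, 120 by 120 mm, 36 mm high, on the other side of the tray from the mat, with a round steel shoulder 48 mm across and 4 mm high in its middle, from which the dark steel D-shaped shaft stands up to 74 mm above the bench. Origin: centre of its underside, z up, x towards the shaft's flat; a red line on the block's top lies that way.
- pulley: Black plastic pulley, a ring 64 mm across with a 20 mm hole, 22 mm high, on the bench beyond the tray; a bystander, not to be moved. Origin: centre of its underside.
- parts_bin: Red open parts bin, 80 by 160 mm, 55 mm high, with small hardware in it, beyond the tray; a bystander, not to be moved. Origin: centre of its underside.
- screwdriver: Screwdriver with yellow handle, 160 mm long and 26 mm thick, lying on the bench at the far right; a bystander, not to be moved. Origin: middle of its length, at the bench.
Things that resemble listed ones, but are neither listed nor needed, are in the scene too. Several things have the shape of the spindle; the one meant has the colours described above.

How it is judged:
On the way, in this order (a step that is already met when the one before it is completed fails the run):
1. flange shaft and tool holder both stand upright on the blue mat (x of flange_shaft in the frame of mat between -0.068 and 0.068 m and y of flange_shaft in the frame of mat between -0.098 and 0.098 m and z of each of flange_shaft, tool_holder in the frame of mat below 0.01 m and angle between each of flange_shaft, tool_holder's own z axis and vertical below 0.1 rad and linear speed of each of flange_shaft, tool_holder below 0.03 m/s and x of tool_holder in the frame of mat between -0.068 and 0.068 m and y of tool_holder in the frame of mat between -0.098 and 0.098 m), for 0.2 s.
2. the gear is fully seated on the D shaft while both still stand on the mat (all of step 1 and horizontal distance between gear and seat below 0.005 m and z of gear in the frame of seat below 0.003 m and angle between gear's own z axis and vertical below 0.06 rad and angle between the x axis of gear and the x axis of seat, either way round below 0.5 rad), for 0.2 s.
3. flange shaft and tool holder both stand in the tray again, each where it stood, with the gear still seated (horizontal distance between gear and seat below 0.005 m and z of gear in the frame of seat below 0.003 m and angle between gear's own z axis and vertical below 0.06 rad and angle between the x axis of gear and the x axis of seat, either way round below 0.5 rad and distance of each of flange_shaft, tool_holder from where it was at the start of the episode below 0.015 m and angle between each of flange_shaft, tool_holder's own z axis and vertical below 0.1 rad), for 0.2 s.
At the end, for the whole second after the job is handed in: Gear on the shaft: axis within 5 mm, underside within 3 mm of the shoulder, level, x axes within 0.5 rad. Flange shaft and tool holder upright in the tray, each within 15 mm of where it started. All three released and at rest (all of step 3 and linear speed of each of flange_shaft, tool_holder, gear below 0.02 m/s); the robot touches nothing.
It fails at once if the flange shaft or the tool holder tipped over (more than 0.6 rad) (angle between any of flange_shaft, tool_holder's own z axis and vertical above 0.6 rad).
It fails at once if the pulley, the parts bin or the screwdriver moved by more than 20 mm (distance of any of pulley, parts_bin, screwdriver from where it was at the start of the episode above 0.02 m).
It also fails if it takes over 120 s, if anything falls off the work surface, if the arm or the gripper's body presses on something with over 40 N, if the wrist force passes 120 N, or if a joint passes its speed limit or range.

## Working session

There is one attempt and no reset: what is moved stays moved. The work goes in short steps, Python scripts to look and compute and a tool call to move; the robot and the scene stay as the last step left them, time stands still between calls to the robot, and variables do not carry over. Pictures are saved under pics/ and viewed, at most 14 in all, crops included, and the job is handed in when it is done.

Besides the shell and the picture viewer there is one more tool, called after "Request:" as name(argument=value, ...), one argument or row to a line, values as JSON. play_rows: Moves the arm, as the interface text tells. Its arguments: {"type":"object","properties":{"motion":{"type":"array","items":{"type":"array","items":{"type":"number"}}},"newtons":{"type":"number"}},"required":["motion"]}

```bash
mkdir -p pics; cat > h.py <<'E'
import numpy as np, cv2
from rig import manip
def shot(name):
    d=manip.get_image(name); d['K']=np.array([[d['fx'],0,d['cx']],[0,d['fy'],d['cy']],[0,0,1.]]); d['D']=np.array(d['D'],float); d['R']=np.array(d['R']); d['t']=np.array(d['t']).ravel(); return d
def save(d,fn,crop=None,s=1):
    im=d['img'][...,::-1]
    if crop: im=im[crop[1]:crop[3],crop[0]:crop[2]]
    cv2.imwrite('pics/'+fn,cv2.resize(im,None,fx=s,fy=s))
def cast(d,uv,z):
    "pixels -> world points on plane z"
    p=cv2.undistortPoints(np.array(uv,float).reshape(-1,1,2),d['K'],d['D']).reshape(-1,2)
    r=np.c_[p,np.ones(len(p))]@d['R']; c=-d['R'].T@d['t']
    return c+r*((z-c[2])/r[:,2])[:,None]
def cloud(d):
    "world point for every pixel"
    v,u=np.mgrid[:400,:640]
    p=cv2.undistortPoints(np.stack([u,v],-1).reshape(-1,1,2).astype(float),d['K'],d['D']).reshape(-1,2)
    Z=d['range_z'].reshape(-1,1); c=np.c_[p,np.ones(len(p))]*Z
    W=((c-d['t'])@d['R']).reshape(400,640,3); W[d['range_z']==0]=np.nan; return W
E
python3 - <<'E'
from h import *
for n in('top','scene'):
    d=shot(n); save(d,n+'0.png'); print(n,-d['R'].T@d['t'],d['fx'],d['D'],d['R'][2])
    np.savez(n+'0.npz',**{k:d[k] for k in d})
s=manip.get_state(); print(s)
E
```

```text
top [ 0.49827333 -0.07357483  0.91626687] 365.11248538194343 [-0.05389735  0.          0.          0.          0.        ] [ 0.0411455 -0.0027061 -0.9991495]
scene [1.16180599 0.87306022 0.81588813] 458.9886138367852 [-0.04561881  0.          0.          0.          0.        ] [-0.44907363 -0.69785363 -0.55797239]
{'clock': 0.1, 'qpos': array([-1.40397865e+00,  2.76532189e-01,  1.50596918e+00,  3.33541209e-06,
        1.36068520e+00, -1.20994193e-01]), 'qd': array([ 0.00062883, -0.00117097, -0.00251338,  0.00055666,  0.00137914,
       -0.00123244]), 'effort': array([ 6.54511005e-04, -4.17701590e+01, -2.46404314e+01, -2.45226929e-04,
        5.70569246e-03,  3.17710658e-06]), 'position': array([ 0.16314113, -0.55090617,  0.23054084]), 'ee_rot': array([-7.96783261e-04,  9.89663134e-01,  1.43409369e-01, -1.66277076e-05]), 'contact_force': array([-0.05768277,  0.48832111,  0.2687105 ]), 'moment': array([ 0.03033784,  0.03854651, -0.04852242]), 'gripper_force': 0.0, 'width': 0.08554559547897192}
```

View pics/top0.png

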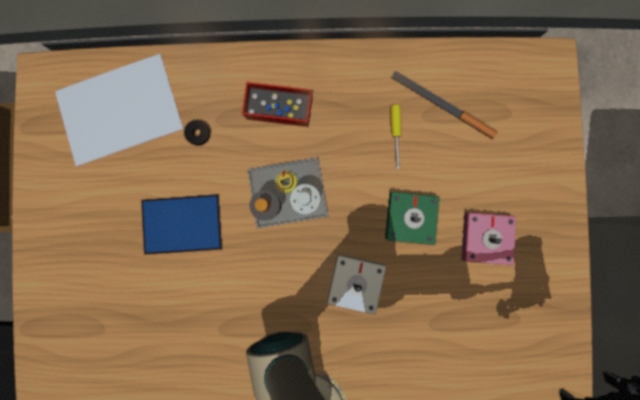

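View pics/scene0.png

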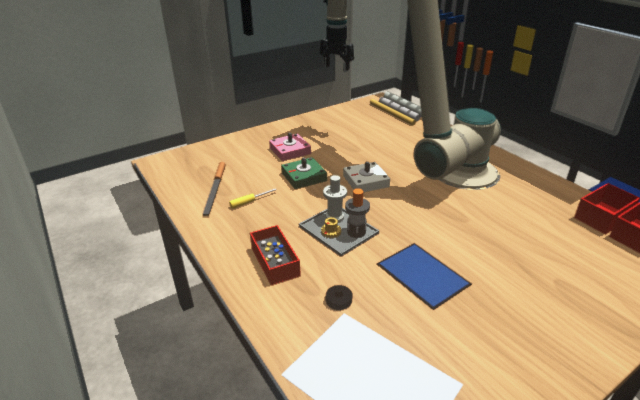

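The top view has image up as world +x and left as +y. Mat is at (182,224), tray (288,192), holder cap (262,205), flange shaft (304,199), gear (287,181) and green spindle (414,218). The pink and grey spindles are look-alikes. Next I measure these.

```bash
python3 - <<'E'
from h import *
d=dict(np.load('top0.npz')); W=cloud(d); hsv=cv2.cvtColor(d['img'],cv2.COLOR_RGB2HSV)
save(d,'crop.png',(235,145,335,235),6); save(d,'crop2.png',(380,180,450,250),7)
H,S,V=[hsv[...,i].astype(int) for i in range(3)]
def blobs(m,z,name,box,amin=8):
    k=np.zeros_like(m);k[box[1]:box[3],box[0]:box[2]]=1
    m=(m&k).astype(np.uint8)
    cs,_=cv2.findContours(m,0,2)
    for c in cs:
        if cv2.contourArea(c)<amin: continue
        (u,v),(w,h),a=r=cv2.minAreaRect(c); q=cast(d,cv2.boxPoints(r),z); 
        mm=np.zeros_like(m);cv2.drawContours(mm,[c],-1,1,-1); mo=cv2.moments(c)
        ce=cast(d,[[mo['m10']/mo['m00'],mo['m01']/mo['m00']]],z)[0]
        e=q[1]-q[0]; f=q[2]-q[1]
        print(name,'px',(round(u),round(v)),'rectc',q.mean(0)[:2].round(4),'cent',ce[:2].round(4),'sides',np.linalg.norm(e).round(3),np.linalg.norm(f).round(3),'yaw',np.degrees(np.arctan2(e[1],e[0])).round(1),'z',np.nanmedian(W[mm>0][:,2]).round(4))
A=(0,0,640,400)
blobs((H>100)&(H<125)&(S>120),.004,'mat',(130,185,230,260),200)
blobs((H>45)&(H<90)&(S>80),.036,'green',(380,180,450,250),200)
blobs((H>5)&(H<17)&(S>190)&(V>120),.145,'cap',(245,185,285,220))
blobs((W[...,2]>.125),.145,'tall',(235,150,335,230))
blobs((W[...,2]>.085),.102,'flange',(235,150,335,230))
blobs((H>18)&(H<32)&(S>110)&(W[...,2]<.06)&(V>90),.03,'gear',(265,160,310,200))
blobs((W[...,2]>.032)&(W[...,2]<.06),.045,'gearhub',(270,165,305,192))
blobs((W[...,2]>.055)&(W[...,2]<.09),.074,'shaft',(380,180,450,250),4)
blobs(((H<6)|(H>174))&(S>120),.036,'redsp',(380,180,450,250),3)
blobs(((H<6)|(H>174))&(S>120),.045,'redgear',(268,160,310,200),1)
np.set_printoptions(linewidth=200)
# horizontal slices
print((W[190:215:2,292:320:2,2]*1000).round())
E
```

```text
mat px (181, 224) rectc [0.4801 0.2954] cent [0.48   0.2942] sides 0.192 0.13 yaw -87.5 z 0.0055
green px (412, 218) rectc [ 0.482  -0.2789] cent [ 0.4803 -0.2772] sides 0.116 0.119 yaw -7.4 z 0.0365
tall px (262, 205) rectc [0.5191 0.0643] cent [0.5191 0.0646] sides 0.028 0.025 yaw -91.5 z 0.1455
tall px (304, 198) rectc [ 0.5308 -0.0256] cent [ 0.5308 -0.0254] sides 0.027 0.027 yaw -73.0 z 0.1456
flange px (264, 206) rectc [0.519  0.0665] cent [0.5192 0.0659] sides 0.067 0.065 yaw -91.5 z 0.1032
flange px (304, 200) rectc [ 0.5301 -0.0244] cent [ 0.5308 -0.0248] sides 0.065 0.065 yaw -91.5 z 0.1033
gear px (286, 182) rectc [0.578  0.0252] cent [0.5769 0.0241] sides 0.052 0.049 yaw -46.3 z 0.0189
gearhub px (285, 181) rectc [0.5778 0.0247] cent [0.578  0.0249] sides 0.034 0.034 yaw -91.5 z 0.0445
shaft px (416, 220) rectc [ 0.4782 -0.2803] cent [ 0.478  -0.2792] sides 0.021 0.012 yaw -91.6 z 0.0718
redsp px (415, 201) rectc [ 0.5223 -0.2868] cent [ 0.5228 -0.2873] sides 0.02 0.004 yaw -13.4 z 0.0378
[[ 19. 102. 103. 103. 102. 101. 101. 104. 103. 102. 102. 103. 104.   7.]
 [105. 104.
[... 165 characters left out ...]
. 147. 144. 146. 104. 105. 102. 101. 101.]
 [101. 104. 100. 144. 145. 148. 145. 144. 147. 144. 100. 104. 105. 104.]
 [104. 105. 103. 146. 146. 148. 142. 147. 147. 137. 103. 102. 103. 101.]
 [105. 103. 100. 102. 146. 146. 147. 144. 145. 103. 102. 103. 103. 101.]
 [103. 105. 102. 104. 102. 146. 145. 144. 109. 102. 105. 102. 104. 103.]
 [103. 103. 100. 102. 104. 102. 103.  99. 102. 102. 104. 102. 101. 103.]
 [  6. 104. 102. 102. 102. 104. 103. 104. 103. 100. 103. 103. 102.   6.]
 [  2.   2. 102. 105. 104. 101. 101. 102. 104. 102. 103. 103.   8.   5.]
 [  9.   7.   5. 102. 102. 102. 103. 103. 102. 105. 101.   5.   5.   6.]
 [  4.   3.   6.   6.   6.   7. 105. 102.   5.   3.   4.   5.   5.   6.]]
```

View pics/crop.png

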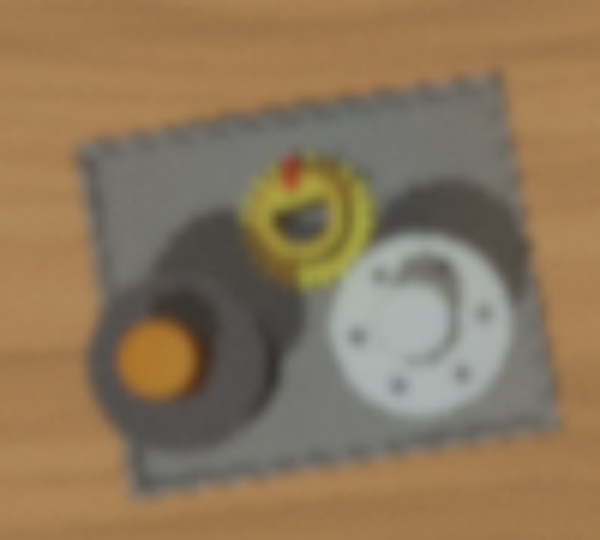

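View pics/crop2.png

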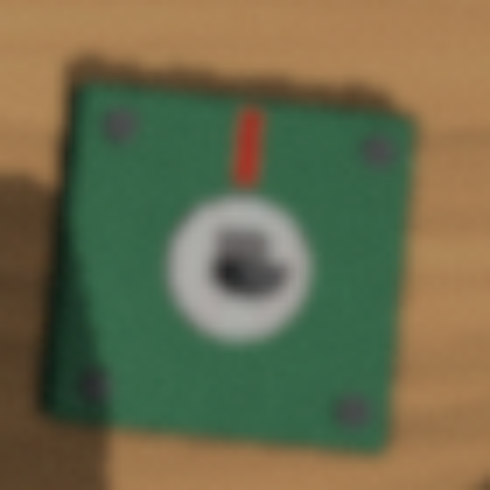

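```bash
cat >> h.py <<'E'
from scipy.spatial.transform import Rotation as Ro
def rel(x,y,z,psi):
    "units from current pose to a tool-down pose with tool x at yaw psi (deg)"
    s=manip.get_state(); q=s['ee_rot']; R=Ro.from_quat([q[1],q[2],q[3],q[0]]).as_matrix()
    sh=R.T@(np.array([x,y,z])-s['position'])/.04
    now=np.degrees(np.arctan2(R[1,0],R[0,0])); t=-(psi-now)/10
    print('psi',now.round(2),'tilt',np.degrees(np.arccos(-R[2,2])).round(2),'units',sh.round(3),'turn',round(t,3)); return s
E
python3 - <<'E'
from h import *
d=dict(np.load('top0.npz'))
sh=cast(d,[[380+240/7,180+268/7]],.04)[0]; r=cast(d,[[380+247/7,180+145/7]],.036)[0]
print('shoulder',sh,'red',r,np.degrees(np.arctan2(*(r-sh)[1::-1])))
g=np.array([.578,.0249])
for p,z in (((291,182),.045),((290,162),.017)):
    r=cast(d,[[235+p[0]/6,145+p[1]/6]],z)[0][:2]; print('gear red',r,np.degrees(np.arctan2(*(r-g)[::-1])),np.hypot(*(r-g)))
rel(.44,-.28,.26,60)
E
```

```text
shoulder [ 0.48046062 -0.28337783  0.04      ] red [ 0.52277349 -0.28825296  0.036     ] -6.5724297181262035
gear red [0.59152043 0.02804813] 13.107334880796431 0.013882099621740671
gear red [0.60280707 0.03156107] 15.03025183344971 0.02568580418886551
psi 16.49 tilt 0.09 units [ 8.559 -4.531 -0.728] turn -4.351
```

Request:
play_rows(
  motion=[
    [1.2, -0.6, -0.7, -0.5, 80],
    [2.5, -1.3, -0.7, -1.4, 80],
    [3.8, -2.0, -0.7, -2.3, 80],
    [5.1, -2.7, -0.7, -3.2, 80],
    [6.4, -3.4, -0.7, -4.0, 80],
  ],
)

```text
clock: 0.72
position: [0.3711, -0.3467, 0.2591]
ee_rot: [-0.0, 0.88, 0.475, 0.0]
contact_force: [0.6, -0.6, 0.2]
width: 0.0797
gripper_force: 0.0
```

```bash
python3 - <<'E'
from h import *
rel(.44,-.28,.26,60)
E
```

```text
psi 56.74 tilt 0.01 units [ 2.339  0.527 -0.023] turn -0.326
```

Request:
play_rows(
  motion=[
    [1.2, 0.25, 0, -0.15, 80],
    [2.1, 0.45, 0, -0.3, 80],
    [2.35, 0.5, 0, -0.3, 80],
  ],
)

```text
clock: 1.1
position: [0.4397, -0.2792, 0.2589]
ee_rot: [-0.0, 0.868, 0.497, -0.0]
contact_force: [-0.8, -1.3, -0.7]
width: 0.0802
gripper_force: 0.0
```

```bash
python3 - <<'E'
from h import *
d=shot('wrist'); save(d,'w1.png'); print(-d['R'].T@d['t'],d['R'][2],d['fx']); np.savez('w1.npz',**d)
rel(.5191,.0645,.25,90)
E
```

```text
[ 0.4749947  -0.21895405  0.40029365] [-0.13915484 -0.2377633  -0.96130357] 354.8708641264244
psi 59.61 tilt 0.06 units [ 8.418 -2.637  0.232] turn -3.039
```

View pics/w1.png

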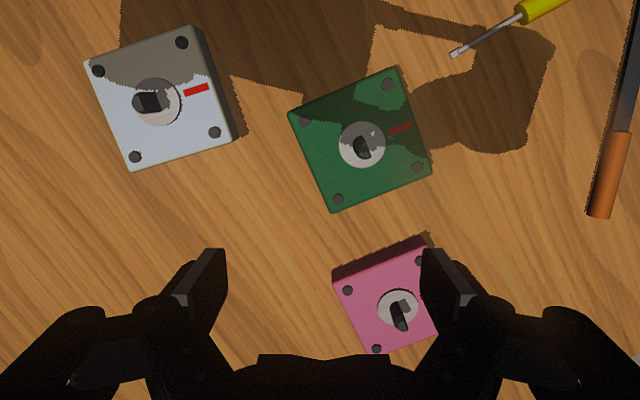

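The wrist view shows the green block, with its shoulder at about (362,145) and red line at about (400,129). I refine the seat from this picture.

```bash
python3 - <<'E'
from h import *
d=dict(np.load('w1.npz')); hsv=cv2.cvtColor(d['img'],cv2.COLOR_RGB2HSV); H,S,V=[hsv[...,i].astype(int) for i in range(3)]
box=np.zeros(H.shape,bool); box[60:220,280:440]=1
m=((H>60)&(H<95)&(S>80)&box).astype(np.uint8)
c=max(cv2.findContours(m,0,2)[0],key=cv2.contourArea)
q=cast(d,cv2.convexHull(c)[:,0],.036)[:,:2].astype(np.float32)
(r)=cv2.minAreaRect(q*1000); print('top rect incl. side',r)
m2=(((H<8)|(H>172))&(S>120)&box).astype(np.uint8); c=max(cv2.findContours(m2,0,2)[0],key=cv2.contourArea)
p=cast(d,np.argwhere(m2>0)[:,::-1],.036)[:,:2]; print('red',p.mean(0),len(p)); u,s,v=np.linalg.svd(p-p.mean(0)); print('dir',np.degrees(np.arctan2(v[0,1],v[0,0])))
red=p.mean(0)
m3=((S<60)&(V>60)&box); m3[:,:335]=0; m3[:,388:]=0; m3[:118]=0; m3[172:]=0
hull=cv2.convexHull(np.argwhere(m3)[:,::-1].astype(np.int32))[:,0]
p=cast(d,hull,.04)[:,:2].astype(np.float32); print('shoulder',cv2.minEnclosingCircle(p*1000), p.min(0),p.max(0))
W=cloud(d); 
mm=box&(W[...,2]>.055); print('shaft pts',np.nanmean(W[mm],0),W[mm].min(0),W[mm].max(0))
mt=box&(W[...,2]>.071);print(np.nanmean(W[mt],0),mt.sum())
for ce in ([.4805,-.2834],): print(np.degrees(np.arctan2(*(red-ce)[::-1])))
save(d,'c3.png',(275,55,445,225),4)
E
```

```text
top rect incl. side ((466.4256896972656, -280.81689453125), (116.36495208740234, 84.8746337890625), 82.59375)
red [ 0.52401606 -0.28880995] 126
dir 173.28507301076007
shoulder ((482.4355773925781, -283.5544128417969), 24.193208694458008) [ 0.45882025 -0.30765355] [ 0.5062605 -0.2595332]
shaft pts [ 0.47950699 -0.28227841  0.07005302] [ 0.47243702 -0.2941263   0.05517474] [ 0.48632133 -0.2742447   0.07538966]
[ 0.48016704 -0.28376552  0.07287026] 148
-7.086690534688964
```

View pics/c3.png

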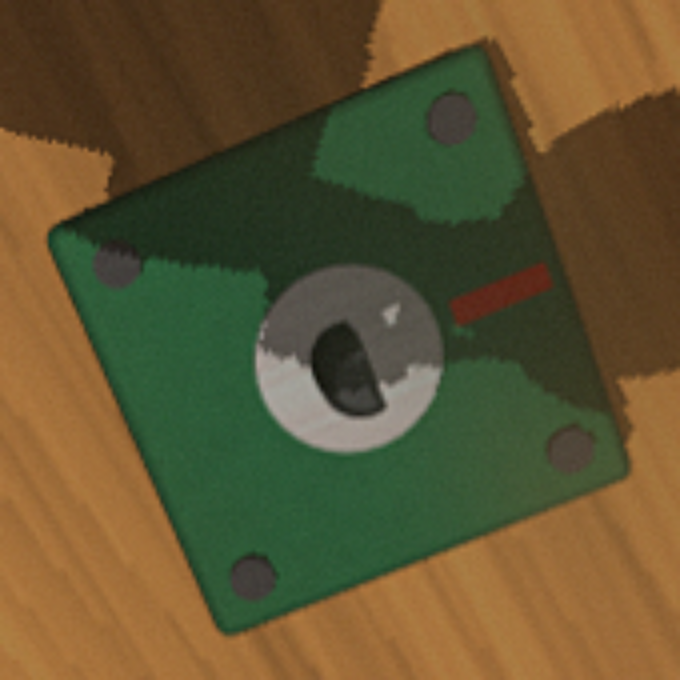

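Request:
play_rows(
  motion=[
    [1.4, -0.45, 0.05, -0.5, 75],
    [2.9, -0.9, 0.1, -1.0, 75],
    [4.4, -1.4, 0.15, -1.6, 75],
    [5.8, -1.8, 0.2, -2.2, 75],
    [7.2, -2.25, 0.2, -2.7, 75],
  ],
)

```text
clock: 1.78
position: [0.5073, 0.0131, 0.2511]
ee_rot: [0.0, 0.728, 0.685, -0.0]
contact_force: [0.1, 0.2, 0.1]
width: 0.075
gripper_force: 0.0
```

```bash
python3 - <<'E'
from h import *
rel(.5191,.0645,.25,90)
E
```

```text
psi 86.55 tilt 0.07 units [1.3   0.217 0.025] turn -0.345
```

Request:
play_rows(
  motion=[
    [0.9, 0.15, 0.0, -0.3, 70],
    [1.3, 0.2, 0.0, -0.35, 70],
    [1.3, 0.2, 0, -0.35, 70],
  ],
)

```text
clock: 2.15
position: [0.5184, 0.0636, 0.2511]
ee_rot: [0.0, 0.707, 0.707, -0.001]
contact_force: [0.2, 0.0, -0.0]
width: 0.0696
gripper_force: 0.0
```

```bash
python3 - <<'E'
from h import *
d=shot('wrist'); save(d,'w2.png'); np.savez('w2.npz',**d)
W=cloud(d)
m=W[...,2]>.135; m&=W[...,2]<.155
n,l,st,ce=cv2.connectedComponentsWithStats(m.astype(np.uint8))
for i in range(1,n):
    if st[i,4]>150: p=W[l==i]; print(ce[i],st[i,4],np.nanmedian(p,0),(np.nanpercentile(p,3,0)+np.nanpercentile(p,97,0))/2,cv2.minEnclosingCircle((cast(d,np.argwhere(l==i)[:,::-1],.145)[:,:2]*1000).astype(np.float32)))
rel(.5191,.0645,.11,90)
E
```

```text
[326.49028269 187.54681979] 1132 [0.52073466 0.06591665 0.14353896] [0.52071657 0.06551544 0.14154694] ((520.5689697265625, 66.29986572265625), 14.476783752441406)
[340.55373593 296.10440123] 977 [ 0.53235319 -0.02371956  0.14362914] [ 0.53217995 -0.02556427  0.14073086] ((532.1322021484375, -23.050891876220703), 16.203197479248047)
psi 89.92 tilt 0.09 units [0.046 0.022 3.527] turn -0.008
```

View pics/w2.png

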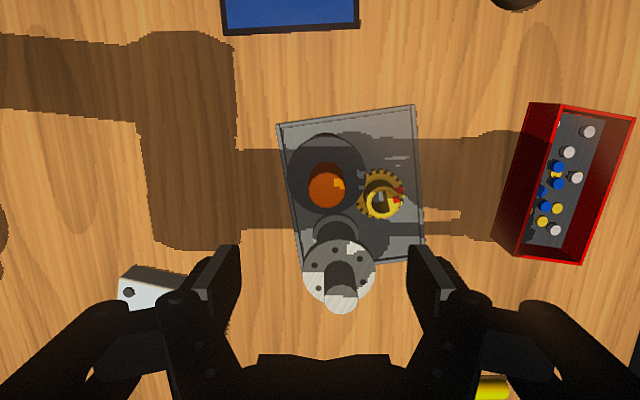

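Cap sits at (326,188) and the gear at (381,197). The wrist and top estimates of the cap agree within 2 mm, so I descend on it.

Request:
play_rows(
  motion=[
    [0.05, 0.04, 1.0, 0, 70],
    [0.05, 0.04, 2.2, 0, 70],
    [0.05, 0.04, 3.1, 0, 70],
    [0.05, 0.04, 3.5, 0, 70],
    [0.05, 0.04, 3.5, 0, 70],
  ],
  newtons=60,
)

```text
clock: 2.82
position: [0.5189, 0.0643, 0.1101]
ee_rot: [-0.001, 0.708, 0.706, -0.002]
contact_force: [0.4, 0.3, 0.7]
width: 0.0698
gripper_force: 0.0
```

Request:
play_rows(
  motion=[
    [0, 0, 0, 0, 15],
    [0, 0, 0, 0, 15],
    [0, 0, 0, 0, 15],
    [0, 0, 0, 0, 15],
    [0, 0, 0, 0, 15],
  ],
)

```text
clock: 3.45
position: [0.5207, 0.066, 0.1126]
ee_rot: [0.001, 0.707, 0.707, 0.0]
contact_force: [-1.5, -1.4, 5.6]
width: 0.0265
gripper_force: 59.0
```

Request:
play_rows(
  motion=[
    [0, 0, -0.2, 0, 15],
    [0, 0, -0.6, 0, 15],
    [0, 0, -1.0, 0, 15],
    [0, 0, -1.2, 0, 15],
    [0, 0, -1.2, 0, 15],
  ],
)

```text
clock: 4.08
position: [0.52, 0.0664, 0.1593]
ee_rot: [0.0, 0.707, 0.707, 0.0]
contact_force: [-0.2, -0.5, -6.1]
width: 0.0268
gripper_force: 59.8
```

```bash
python3 - <<'E'
from h import *
s=rel(.478,.343,.157,90); print(s['position'],s['contact_force'],s['width'])
E
```

```text
psi 90.0 tilt 0.01 units [ 6.916 -1.051  0.056] turn -0.0
[0.52003221 0.06635557 0.15925195] [-0.23632408 -0.52624782 -6.10898373] 0.026789230464137972
```

Request:
play_rows(
  motion=[
    [0.4, -0.06, 0, 0, 15],
    [1.2, -0.18, 0, 0, 15],
    [2.3, -0.35, 0, 0, 15],
    [3.5, -0.53, 0, 0, 15],
    [4.7, -0.71, 0, 0, 15],
  ],
)

```text
clock: 4.7
position: [0.4903, 0.2565, 0.1584]
ee_rot: [-0.001, 0.707, 0.707, -0.001]
contact_force: [1.4, 0.4, -5.7]
width: 0.0265
gripper_force: 59.6
```

Request:
play_rows(
  motion=[
    [1.1, -0.17, 0, 0, 15],
    [1.8, -0.28, 0, 0, 15],
    [2.1, -0.33, 0, 0, 15],
    [2.2, -0.34, 0, 0, 15],
    [2.2, -0.34, 0, 0, 15],
  ],
)

```text
clock: 5.32
position: [0.478, 0.3415, 0.1589]
ee_rot: [0.0, 0.707, 0.707, -0.001]
contact_force: [-0.2, 0.4, -5.8]
width: 0.0266
gripper_force: 59.6
```

```bash
python3 - <<'E'
from h import *
s=rel(.478,.343,.112,90); print(s['position'],s['contact_force'],s['width'])
E
```

```text
psi 89.97 tilt 0.07 units [ 3.900e-02 -1.000e-03  1.174e+00] turn -0.003
[0.47804947 0.3414895  0.15894694] [-0.16659254  0.41502418 -5.75816785] 0.02655075570257231
```

Request:
play_rows(
  motion=[
    [0, 0, 0.3, 0, 15],
    [0, 0, 0.7, 0, 15],
    [0, 0, 1.0, 0, 15],
    [0, 0, 1.15, 0, 15],
    [0, 0, 1.2, 0, 15],
  ],
)

```text
clock: 5.95
position: [0.4776, 0.3419, 0.1117]
ee_rot: [-0.0, 0.707, 0.707, -0.001]
contact_force: [-3.4, -2.8, 7.2]
width: 0.0264
gripper_force: 61.0
```

Request:
play_rows(
  motion=[
    [0, 0, 0.01, 0, 15],
    [0, 0, 0.02, 0, 15],
  ],
)

```text
clock: 6.2
position: [0.4777, 0.3421, 0.1118]
ee_rot: [0.0, 0.707, 0.707, -0.0]
contact_force: [-5.0, -3.0, 6.8]
width: 0.0265
gripper_force: 61.1
```

Standing on the mat. I release the holder and go up.

Request:
play_rows(
  motion=[
    [0, 0, 0, 0, 40],
    [0, 0, 0, 0, 60],
    [0, 0, 0, 0, 60],
    [0, 0, 0, 0, 60],
    [0, 0, -0.3, 0, 60],
  ],
)

```text
clock: 6.82
position: [0.4776, 0.3419, 0.1219]
ee_rot: [-0.0, 0.707, 0.707, -0.001]
contact_force: [-0.3, 0.1, -1.0]
width: 0.0601
gripper_force: 0.0
```

Request:
play_rows(
  motion=[
    [0, 0, -0.8, 0, 70],
    [0, 0, -1.8, 0, 70],
    [0, 0, -2.2, 0, 70],
  ],
)

```text
clock: 7.2
position: [0.4794, 0.343, 0.2137]
ee_rot: [0.001, 0.707, 0.707, 0.003]
contact_force: [-0.6, 0.0, -1.0]
width: 0.0701
gripper_force: 0.0
```

```bash
python3 - <<'E'
from h import *
s=rel(.5312,-.0245,.2,90); print(s['position'],s['contact_force'],s['width'])
E
```

```text
psi 89.99 tilt 0.31 units [-9.188  1.294  0.324] turn -0.001
[0.47942477 0.34299252 0.2136654 ] [-0.56312855  0.04041298 -0.9994319 ] 0.07007232616784867
```

Request:
play_rows(
  motion=[
    [-1.4, 0.2, 0, 0, 70],
    [-2.9, 0.4, 0, 0, 70],
    [-4.4, 0.6, 0, 0, 70],
    [-5.9, 0.8, 0, 0, 70],
    [-7.3, 1.0, 0, 0, 70],
  ],
)

```text
clock: 7.82
position: [0.5178, 0.0483, 0.2102]
ee_rot: [-0.0, 0.707, 0.707, -0.0]
contact_force: [0.3, 0.5, 1.0]
width: 0.0696
gripper_force: 0.0
```

Request:
play_rows(
  motion=[
    [-1.2, 0.2, 0, 0, 70],
    [-1.85, 0.3, 0, 0, 70],
    [-1.85, 0.3, 0, 0, 70],
    [-1.85, 0.3, 0, 0, 70],
  ],
)

```text
clock: 8.32
position: [0.5296, -0.0231, 0.2101]
ee_rot: [-0.001, 0.707, 0.707, -0.0]
contact_force: [-0.5, -0.1, 0.4]
width: 0.0698
gripper_force: 0.0
```

```bash
python3 - <<'E'
from h import *
s=rel(.5312,-.0245,.11,90); print(s['position'],s['contact_force'],s['width'])
E
```

```text
psi 89.99 tilt 0.08 units [-0.037  0.042  2.503] turn -0.001
[ 0.52961604 -0.02309284  0.21014072] [-0.53723366 -0.12647019  0.43003098] 0.0698212508272493
```

Request:
play_rows(
  motion=[
    [-0.03, 0.04, 0.6, 0, 70],
    [-0.03, 0.04, 1.5, 0, 70],
    [-0.03, 0.04, 2.2, 0, 70],
    [-0.03, 0.04, 2.45, 0, 70],
    [-0.03, 0.04, 2.45, 0, 70],
  ],
)

```text
clock: 8.95
position: [0.5315, -0.0241, 0.1124]
ee_rot: [-0.0, 0.707, 0.707, -0.0]
contact_force: [0.9, 0.1, 1.3]
width: 0.0699
gripper_force: 0.0
```

Request:
play_rows(
  motion=[
    [0, 0, 0, 0, 15],
    [0, 0, 0, 0, 15],
    [0, 0, 0, 0, 15],
    [0, 0, 0, 0, 15],
    [0, 0, 0, 0, 15],
  ],
)

```text
clock: 9.57
position: [0.5323, -0.0251, 0.1137]
ee_rot: [0.001, 0.707, 0.707, 0.001]
contact_force: [-0.8, 0.7, 6.6]
width: 0.0266
gripper_force: 59.5
```

Request:
play_rows(
  motion=[
    [0, 0, -0.2, 0, 15],
    [0, 0, -0.6, 0, 15],
    [0, 0, -1.0, 0, 15],
    [0, 0, -1.2, 0, 15],
    [0, 0, -1.2, 0, 15],
  ],
)

```text
clock: 10.2
position: [0.5317, -0.025, 0.1605]
ee_rot: [0.0, 0.707, 0.707, 0.0]
contact_force: [0.0, 0.7, -5.0]
width: 0.0265
gripper_force: 59.6
```

```bash
python3 - <<'E'
from h import *
s=rel(.482,.247,.16,90); print(s['position'],s['contact_force'],s['width'])
E
```

```text
psi 89.99 tilt 0.01 units [ 6.8   -1.243  0.012] turn -0.001
[ 0.53165228 -0.02499781  0.16054236] [ 2.06294702e-05  6.52568306e-01 -4.99068932e+00] 0.026515418739423643
```

Request:
play_rows(
  motion=[
    [0.4, -0.08, 0, 0, 15],
    [1.2, -0.22, 0, 0, 15],
    [2.3, -0.42, 0, 0, 15],
    [3.5, -0.64, 0, 0, 15],
    [4.6, -0.84, 0, 0, 15],
  ],
)

```text
clock: 10.82
position: [0.4964, 0.1614, 0.1596]
ee_rot: [-0.001, 0.707, 0.707, -0.001]
contact_force: [0.5, 0.2, -4.5]
width: 0.0262
gripper_force: 59.6
```

Request:
play_rows(
  motion=[
    [1.1, -0.2, 0, 0, 15],
    [1.8, -0.34, 0, 0, 15],
    [2.1, -0.39, 0, 0, 15],
    [2.2, -0.4, 0, 0, 15],
    [2.2, -0.4, 0, 0, 15],
  ],
)

```text
clock: 11.45
position: [0.4821, 0.2464, 0.1602]
ee_rot: [0.0, 0.707, 0.707, -0.0]
contact_force: [-0.8, -0.4, -4.5]
width: 0.0265
gripper_force: 59.6
```

Request:
play_rows(
  motion=[
    [0, 0, 0.3, 0, 15],
    [0, 0, 0.7, 0, 15],
    [0, 0, 1.0, 0, 15],
    [0, 0, 1.15, 0, 15],
    [0, 0, 1.21, 0, 15],
  ],
)

```text
clock: 12.08
position: [0.4819, 0.2467, 0.1127]
ee_rot: [-0.0, 0.707, 0.707, -0.0]
contact_force: [-3.8, -1.6, 10.2]
width: 0.0266
gripper_force: 61.3
```

Request:
play_rows(
  motion=[
    [0, 0, 0.01, 0, 15],
    [0, 0, 0.01, 0, 15],
  ],
)

```text
clock: 12.32
position: [0.4819, 0.2468, 0.1128]
ee_rot: [0.0, 0.707, 0.707, -0.0]
contact_force: [-3.8, -0.8, 5.3]
width: 0.0266
gripper_force: 60.7
```

Request:
play_rows(
  motion=[
    [0, 0, 0, 0, 40],
    [0, 0, 0, 0, 60],
    [0, 0, 0, 0, 60],
    [0, 0, 0, 0, 60],
    [0, 0, -0.3, 0, 60],
  ],
)

```text
clock: 12.95
position: [0.4815, 0.2468, 0.1232]
ee_rot: [-0.0, 0.707, 0.707, -0.001]
contact_force: [0.3, 0.6, -0.3]
width: 0.06
gripper_force: 0.0
```

Request:
play_rows(
  motion=[
    [0, 0, -0.8, 0, 70],
    [0, 0, -1.8, 0, 70],
    [0, 0, -2.2, 0, 70],
  ],
)

```text
clock: 13.32
position: [0.4835, 0.2476, 0.2147]
ee_rot: [0.001, 0.707, 0.707, 0.002]
contact_force: [-0.1, 0.1, 0.2]
width: 0.0702
gripper_force: 0.0
```

```bash
python3 - <<'E'
from h import *
s=rel(.578,.025,.2,80); print(s['position'],s['contact_force'],s['width'])
E
```

```text
psi 89.99 tilt 0.3 units [-5.564  2.362  0.37 ] turn 0.999
[0.48348696 0.24755764 0.21471816] [-0.06712622  0.09391648  0.18207464] 0.07019696818510006
```

Request:
play_rows(
  motion=[
    [-1.3, 0.6, 0.0, 0, 70],
    [-2.6, 1.2, 0, 0, 70],
    [-3.8, 1.7, 0, 0, 70],
    [-4.8, 2.2, 0, 0, 70],
    [-4.8, 2.2, 0, 0, 70],
  ],
)

```text
clock: 13.95
position: [0.5711, 0.0521, 0.2109]
ee_rot: [0.0, 0.709, 0.706, -0.001]
contact_force: [0.3, 0.5, -0.7]
width: 0.0702
gripper_force: 0.0
```

```bash
python3 - <<'E'
from h import *
d=shot('wrist'); np.savez('w3.npz',**d); W=cloud(d)
m=(W[...,2]>.036)&(W[...,2]<.055)&(abs(W[...,0]-.578)<.04)&(abs(W[...,1]-.025)<.04)
ys,xs=np.nonzero(m); x0,x1,y0,y1=xs.min()-25,xs.max()+25,ys.min()-25,ys.max()+25; print(x0,x1,y0,y1,m.sum())
save(d,'c4.png',(x0,y0,x1,y1),6)
p=cast(d,np.c_[xs,ys],.045)[:,:2]; print('hubtop',cv2.minEnclosingCircle((p*1000).astype(np.float32)),np.nanmedian(W[m][:,2]))
hsv=cv2.cvtColor(d['img'],cv2.COLOR_RGB2HSV);H,S=hsv[...,0],hsv[...,1]
r=((H<6)|(H>174))&(S>120); r[:y0]=0;r[y1:]=0;r[:,:x0]=0;r[:,x1:]=0
n,l,st,ce=cv2.connectedComponentsWithStats(r.astype(np.uint8))
for i in range(1,n):
    if st[i,4]>4: print(ce[i],st[i,4],np.nanmedian(W[l==i],0),cast(d,[ce[i]],.045),cast(d,[ce[i]],.017))
rel(.578,.025,.2,90)
E
```

```text
289 377 157 245 843
hubtop ((579.3755493164062, 25.52304458618164), 18.344039916992188) 0.043347823894122436
[354.54901961 188.62745098] 51 [0.60209573 0.02950743 0.01640143] [[0.5991682  0.03757942 0.045     ]] [[0.6016932  0.02986107 0.017     ]]
[346.94736842 199.34210526] 38 [0.59257551 0.02753804 0.04435218] [[0.59247779 0.02754411 0.045     ]] [[0.594393  0.0189111 0.017    ]]
psi 89.83 tilt 0.09 units [-0.722  0.2    0.272] turn -0.017
```

View pics/c4.png

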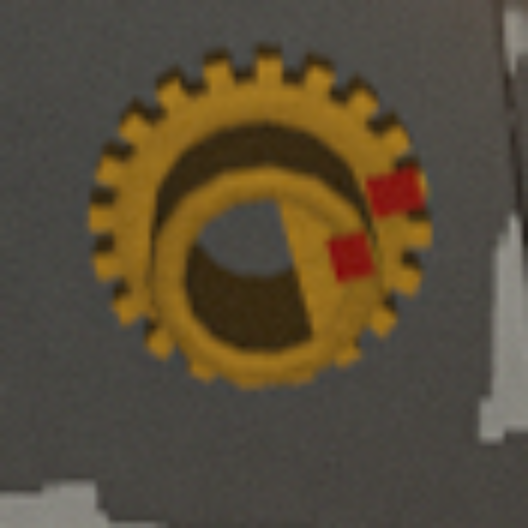

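```bash
python3 - <<'E'
from h import *
rel(.5794,.0255,.021,90)
E
```

```text
psi 89.83 tilt 0.09 units [-0.711  0.242  4.747] turn -0.017
```

Request:
play_rows(
  motion=[
    [-0.71, 0.22, 0.8, 0, 70],
    [-0.71, 0.22, 2.0, 0, 70],
    [-0.71, 0.22, 3.0, 0, 70],
    [-0.71, 0.22, 3.2, 0, 70],
    [-0.71, 0.22, 3.2, 0, 70],
  ],
)

```text
clock: 14.62
position: [0.5789, 0.0275, 0.0841]
ee_rot: [-0.0, 0.707, 0.707, 0.0]
contact_force: [0.2, 1.0, 0.9]
width: 0.0699
gripper_force: 0.0
```

```bash
python3 - <<'E'
from h import *
rel(.5794,.0255,.021,90)
E
```

```text
psi 90.05 tilt 0.01 units [-0.051  0.012  1.576] turn 0.005
```

Request:
play_rows(
  motion=[
    [-0.05, 0.01, 0.5, 0, 70],
    [-0.05, 0.01, 1.0, 0, 70],
    [-0.05, 0.01, 1.4, 0, 70],
    [-0.05, 0.01, 1.56, 0, 70],
    [-0.05, 0.01, 1.56, 0, 70],
  ],
)

```text
clock: 15.25
position: [0.5795, 0.0247, 0.0215]
ee_rot: [0.0, 0.707, 0.707, 0.0]
contact_force: [0.3, 0.6, 0.2]
width: 0.0703
gripper_force: 0.0
```

Request:
play_rows(
  motion=[
    [0, 0, 0, 0, 20],
    [0, 0, 0, 0, 20],
    [0, 0, 0, 0, 20],
    [0, 0, 0, 0, 20],
    [0, 0, 0, 0, 20],
  ],
)

```text
clock: 15.88
position: [0.5798, 0.0246, 0.0224]
ee_rot: [0.001, 0.707, 0.707, 0.0]
contact_force: [-0.7, -0.4, 5.9]
width: 0.0346
gripper_force: 59.5
```

Request:
play_rows(
  motion=[
    [0, 0, -0.2, 0, 20],
    [0, 0, -0.8, 0, 20],
    [0, 0, -1.8, 0, 20],
    [0, 0, -2.3, 0, 20],
    [0, 0, -2.4, 0, 20],
  ],
)

```text
clock: 16.5
position: [0.5801, 0.0246, 0.1188]
ee_rot: [0.001, 0.707, 0.707, 0.001]
contact_force: [0.4, 1.2, -2.2]
width: 0.0343
gripper_force: 60.2
```

```bash
python3 - <<'E'
from h import *
s=rel(.4822,-.2833,.12,72); print(s['position'],s['contact_force'],s['width'])
E
```

```text
psi 89.99 tilt 0.17 units [-7.698 -2.446 -0.035] turn 1.799
[0.58011125 0.02458702 0.11879615] [ 0.35334027  1.16580241 -2.17561888] 0.03431674467556804
```

Request:
play_rows(
  motion=[
    [-0.4, -0.13, 0, 0.2, 20],
    [-1.2, -0.4, 0, 0.5, 20],
    [-2.4, -0.76, 0, 0.8, 20],
    [-3.7, -1.2, 0, 1.1, 20],
    [-5.0, -1.6, 0, 1.4, 20],
  ],
)

```text
clock: 17.12
position: [0.5129, -0.1771, 0.1157]
ee_rot: [-0.001, 0.789, 0.614, -0.001]
contact_force: [0.3, -0.8, -2.8]
width: 0.0344
gripper_force: 60.2
```

```bash
python3 - <<'E'
from h import *
s=rel(.4822,-.2833,.12,72)
E
```

```text
psi 75.83 tilt 0.19 units [-2.761 -0.094 -0.107] turn 0.383
```

Request:
play_rows(
  motion=[
    [-1.2, -0.04, -0.05, 0.2, 20],
    [-2.1, -0.08, -0.1, 0.35, 20],
    [-2.6, -0.1, -0.1, 0.4, 20],
    [-2.75, -0.1, -0.1, 0.4, 20],
    [-2.75, -0.1, -0.1, 0.4, 20],
  ],
)

```text
clock: 17.75
position: [0.4845, -0.2803, 0.1207]
ee_rot: [-0.001, 0.809, 0.588, 0.0]
contact_force: [0.4, 0.3, -1.7]
width: 0.0344
gripper_force: 60.2
```

Request:
play_rows(
  motion=[
    [0, 0, 0, 0, 20],
    [0, 0, 0, 0, 20],
  ],
)

```text
clock: 18.0
position: [0.485, -0.28, 0.1213]
ee_rot: [-0.0, 0.809, 0.588, 0.0]
contact_force: [0.9, 0.4, -2.5]
width: 0.0347
gripper_force: 60.2
```

```bash
python3 - <<'E'
from h import *
s=rel(.4822,-.2833,.12,72); print(s['position'],s['contact_force'])
d=shot('wrist'); np.savez('w4.npz',**d); W=cloud(d)
save(d,'c5.png',(210,180,440,400),3)
hsv=cv2.cvtColor(d['img'],cv2.COLOR_RGB2HSV);H,S,V=[hsv[...,i].astype(int) for i in range(3)]
r=((H<6)|(H>174))&(S>120)&(W[...,2]<.2)
n,l,st,ce=cv2.connectedComponentsWithStats(r.astype(np.uint8))
for i in range(1,n):
    if st[i,4]>8: print(ce[i],st[i,4],np.nanmedian(W[l==i],0))
zz=s['position'][2]
b=(H>14)&(H<32)&(S>110)&(W[...,2]>zz+.010)&(W[...,2]<zz+.035); print(b.sum(),np.nanmedian(W[b],0),np.nanmin(W[b],0),np.nanmax(W[b],0))
E
```

```text
psi 72.08 tilt 0.01 units [-0.099 -0.043  0.033] turn 0.008
[ 0.48504579 -0.28004679  0.12132835] [ 0.93153158  0.41012869 -2.52381949]
[77.72765957 68.52765957] 470 [ 0.36675131 -0.15245108  0.03534554]
[382.46070461 195.09214092] 369 [ 0.52370362 -0.28923789  0.03532322]
[372.67241379 236.22413793] 58 [ 0.50897982 -0.27964339  0.11536007]
[357.84210526 277.53846154] 247 [ 0.49819801 -0.28164272  0.14313394]
[337.17651515 348.23712121] 1320 [ 0.45499256 -0.41587833  0.01174781]
6076 [ 0.48523205 -0.27731499  0.14211353] [ 0.45768149 -0.2986539   0.13133998] [ 0.51633552 -0.26190777  0.15631143]
```

View pics/c5.png

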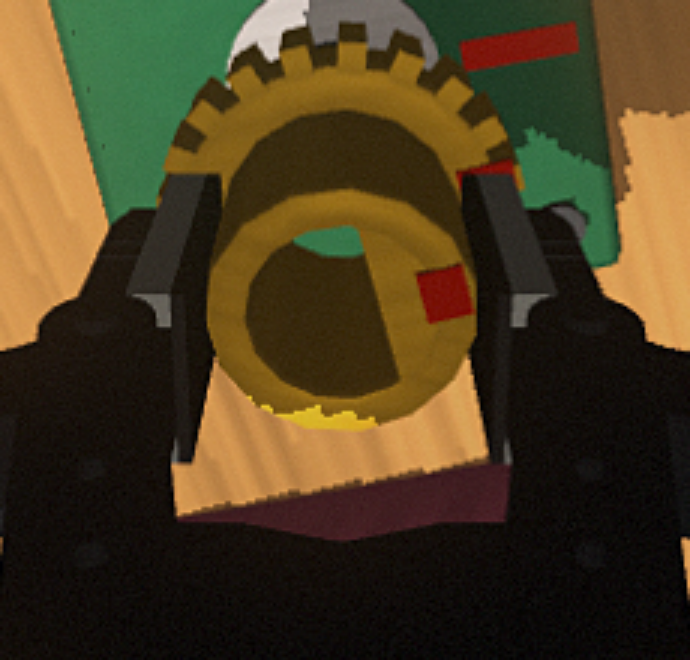

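```bash
python3 - <<'E'
from h import *
d=dict(np.load('w4.npz')); P=lambda l,z:cast(d,np.array(l)/3.+[210,180],z)[:,:2]
z=.144
ring=P([(207,310),(477,310),(342,188),(250,218),(433,215),(228,380),(300,424),(385,420),(455,385)],z)
A=np.c_[2*ring,np.ones(len(ring))]; s=np.linalg.lstsq(A,(ring**2).sum(1),rcond=None)[0]; c=s[:2]; print('hub',c,'r',np.sqrt(s[2]+c@c))
f=P([(360,226),(398,380)],z); e=f[1]-f[0]; n=np.array([-e[1],e[0]])/np.linalg.norm(e); n*=np.sign(n[0]); print('flat yaw',np.degrees(np.arctan2(n[1],n[0])),'dist',(f[0]-c)@n,(f[1]-c)@n)
m=P([(445,294)],z)[0]; print('mark yaw',np.degrees(np.arctan2(*(m-c)[::-1])),np.hypot(*(m-c)))
r=P([(461,55),(578,38)],.036);e=r[1]-r[0]; print('seat line yaw',np.degrees(np.arctan2(e[1],e[0])),r.mean(0))
E
```

```text
hub [ 0.48538122 -0.28013162] r 0.017234765296137298
flat yaw -4.988787695643972 dist 0.004775913098099053 0.004775913098099053
mark yaw -6.063883539408201 0.013083619020692874
seat line yaw -9.302896502131112 [ 0.52406169 -0.28939674]
```

Request:
play_rows(
  motion=[
    [-0.1, -0.05, 0, 0.15, 20],
    [-0.1, -0.05, 0.2, 0.15, 20],
    [-0.1, -0.05, 0.45, 0.15, 20],
    [-0.1, -0.05, 0.55, 0.15, 20],
    [-0.1, -0.05, 0.55, 0.15, 20],
  ],
)

```text
clock: 18.68
position: [0.4813, -0.2841, 0.0986]
ee_rot: [-0.001, 0.817, 0.577, -0.0]
contact_force: [0.0, 0.2, -2.1]
width: 0.0345
gripper_force: 60.2
```

```bash
python3 - <<'E'
from h import *
s=rel(.4820,-.2834,.057,71); print(s['position'],s['contact_force'])
E
```

```text
psi 70.48 tilt 0.08 units [0.022 0.013 1.039] turn -0.052
[ 0.48125588 -0.28409098  0.09857765] [ 0.02508717  0.16133944 -2.06490437]
```

Request:
play_rows(
  motion=[
    [0.01, 0.01, 0.1, 0, 20],
    [0.01, 0.01, 0.2, 0, 20],
    [0.01, 0.01, 0.3, 0, 20],
    [0.01, 0.01, 0.4, 0, 20],
    [0.01, 0.01, 0.4, 0, 20],
  ],
)

```text
clock: 19.3
position: [0.4819, -0.2839, 0.0829]
ee_rot: [-0.0, 0.817, 0.577, -0.0]
contact_force: [0.3, 0.2, -2.6]
width: 0.0347
gripper_force: 60.2
```

Request:
play_rows(
  motion=[
    [0, 0, 0.1, 0, 20],
    [0, 0, 0.2, 0, 20],
    [0, 0, 0.3, 0, 20],
    [0, 0, 0.4, 0, 20],
    [0, 0, 0.5, 0, 20],
  ],
)

```text
clock: 19.92
position: [0.4821, -0.2841, 0.063]
ee_rot: [0.0, 0.817, 0.577, -0.0]
contact_force: [-0.0, -0.2, -1.2]
width: 0.0345
gripper_force: 60.2
```

Request:
play_rows(
  motion=[
    [0, 0, 0.04, 0, 20],
    [0, 0, 0.08, 0, 20],
    [0, 0, 0.12, 0, 20],
    [0, 0, 0.12, 0, 20],
  ],
)

```text
clock: 20.42
position: [0.4821, -0.284, 0.0584]
ee_rot: [-0.0, 0.817, 0.577, -0.0]
contact_force: [0.2, 0.1, -2.9]
width: 0.0342
gripper_force: 60.2
```

Underside is about 1 mm above the shoulder. I press a little, release, and look.

Request:
play_rows(
  motion=[
    [0, 0, 0.02, 0, 20],
    [0, 0, 0.03, 0, 20],
    [0, 0, 0.04, 0, 20],
  ],
)

```text
clock: 20.8
position: [0.4822, -0.2841, 0.0574]
ee_rot: [0.0, 0.817, 0.577, 0.0]
contact_force: [-1.1, 0.6, 3.2]
width: 0.0346
gripper_force: 60.7
```

Request:
play_rows(
  motion=[
    [0, 0, 0, 0, 45],
    [0, 0, 0, 0, 60],
    [0, 0, 0, 0, 65],
    [0, 0, 0, 0, 65],
    [0, 0, -0.2, 0, 65],
  ],
)

```text
clock: 21.42
position: [0.4817, -0.2837, 0.0646]
ee_rot: [-0.001, 0.817, 0.577, -0.0]
contact_force: [0.5, -0.5, -1.0]
width: 0.0649
gripper_force: 0.0
```

Request:
play_rows(
  motion=[
    [0, 0, -0.8, 0, 70],
    [0, 0, -2.0, 0, 70],
    [0, 0, -3.3, 0, 70],
    [0, 0, -3.9, 0, 70],
    [0, 0, -3.9, 0, 70],
  ],
)

```text
clock: 22.05
position: [0.4832, -0.2849, 0.2236]
ee_rot: [0.003, 0.817, 0.577, 0.001]
contact_force: [-0.4, 0.2, -0.4]
width: 0.07
gripper_force: 0.0
```

```bash
python3 - <<'E'
from h import *
s=rel(.4815,.2470,.2,90)
d=shot('wrist'); W=cloud(d)
m=(abs(W[...,0]-.482)<.04)&(abs(W[...,1]+.284)<.04)
h=W[...,2]
b=m&(h>.072)&(h<.095); print('hub top z',np.nanmedian(h[b]),b.sum())
ys,xs=np.nonzero(b); save(d,'c6.png',(xs.min()-40,ys.min()-40,xs.max()+40,ys.max()+40),4)
print(cv2.minEnclosingCircle((cast(d,np.c_[xs,ys],.08)[:,:2]*1000).astype(np.float32)))
hsv=cv2.cvtColor(d['img'],cv2.COLOR_RGB2HSV);H,S=hsv[...,0],hsv[...,1]
disc=m&(H>14)&(H<32)&(S>110)&(h<.065)&(h>.04); print('disc z',np.nanmedian(h[disc]),disc.sum())
E
```

```text
psi 70.49 tilt 0.34 units [12.52  -4.483  0.541] turn -1.951
hub top z 0.07823290778338862 1107
((482.5242919921875, -283.8528747558594), 17.957319259643555)
disc z 0.050743430059611995 1287
```

View pics/c6.png

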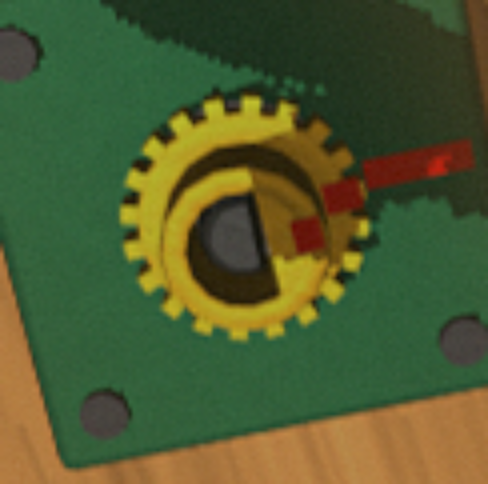

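The picture shows the gear down on the shoulder around (245,215), with its flat against the D and the red marks in line. Hub top and disc heights are within about 2 mm of the seated values. Now I fetch the flange shaft.

Request:
play_rows(
  motion=[
    [1.4, -0.5, 0.1, -0.3, 70],
    [2.8, -1.0, 0.2, -0.6, 70],
    [4.2, -1.5, 0.3, -1.0, 70],
    [5.6, -2.0, 0.4, -1.4, 70],
    [7.0, -2.5, 0.5, -1.95, 70],
  ],
)

```text
clock: 22.72
position: [0.4799, 0.0152, 0.1989]
ee_rot: [-0.001, 0.706, 0.708, -0.001]
contact_force: [1.0, -0.4, 0.4]
width: 0.0698
gripper_force: 0.0
```

```bash
python3 - <<'E'
from h import *
s=rel(.4819,.2468,.2,90)
E
```

```text
psi 90.14 tilt 0.19 units [ 5.79   0.064 -0.026] turn 0.014
```

Request:
play_rows(
  motion=[
    [1.4, 0.02, 0, 0, 70],
    [2.8, 0.03, 0, 0, 70],
    [4.2, 0.05, 0, 0, 70],
    [5.3, 0.05, 0, 0, 70],
    [5.7, 0.05, 0, 0, 70],
  ],
)

```text
clock: 23.35
position: [0.482, 0.2431, 0.1987]
ee_rot: [-0.001, 0.706, 0.708, -0.002]
contact_force: [-0.2, -0.1, 0.2]
width: 0.0697
gripper_force: 0.0
```

Request:
play_rows(
  motion=[
    [0, 0, 0, 0, 70],
    [0, 0, 0, 0, 70],
  ],
)

```text
clock: 23.6
position: [0.4831, 0.2398, 0.2002]
ee_rot: [0.0, 0.708, 0.707, -0.001]
contact_force: [0.3, -0.2, 0.3]
width: 0.07
gripper_force: 0.0
```

```bash
python3 - <<'E'
from h import *
s=rel(.4819,.2468,.1115,90); d=shot('wrist'); W=cloud(d)
m=(W[...,2]>.13)&(W[...,2]<.16)
n,l,st,ce=cv2.connectedComponentsWithStats(m.astype(np.uint8))
for i in range(1,n):
    if st[i,4]>150: print(ce[i],np.nanmedian(W[l==i],0))
E
```

```text
psi 89.93 tilt 0.12 units [ 0.179 -0.028  2.218] turn -0.007
[312.80033913  31.2611276 ] [0.47785064 0.33999708 0.14265567]
[321.60651214 201.61258278] [0.48230774 0.247126   0.14261031]
```

Request:
play_rows(
  motion=[
    [0.18, -0.02, 0.5, 0, 70],
    [0.18, -0.02, 1.3, 0, 70],
    [0.18, -0.02, 2.0, 0, 70],
    [0.18, -0.02, 2.2, 0, 70],
    [0.18, -0.02, 2.2, 0, 70],
  ],
)

```text
clock: 24.28
position: [0.4829, 0.2477, 0.113]
ee_rot: [0.0, 0.708, 0.707, -0.0]
contact_force: [1.3, -1.0, 0.4]
width: 0.07
gripper_force: 0.0
```

Request:
play_rows(
  motion=[
    [0, 0, 0, 0, 15],
    [0, 0, 0, 0, 15],
    [0, 0, 0, 0, 15],
    [0, 0, 0, 0, 15],
    [0, 0, 0, 0, 15],
  ],
)

```text
clock: 24.9
position: [0.4828, 0.2487, 0.114]
ee_rot: [0.0, 0.707, 0.707, 0.001]
contact_force: [-1.6, -0.1, 5.9]
width: 0.0266
gripper_force: 58.7
```

Request:
play_rows(
  motion=[
    [0, 0, -0.2, 0, 15],
    [0, 0, -0.6, 0, 15],
    [0, 0, -1.0, 0, 15],
    [0, 0, -1.2, 0, 15],
    [0, 0, -1.2, 0, 15],
  ],
)

```text
clock: 25.52
position: [0.4827, 0.2485, 0.1609]
ee_rot: [0.0, 0.707, 0.707, 0.0]
contact_force: [0.1, -0.3, -5.3]
width: 0.0265
gripper_force: 59.5
```

```bash
python3 - <<'E'
from h import *
s=rel(.532,-.025,.16,90); print(s['position'],s['contact_force'],s['width'])
E
```

```text
psi 90.0 tilt 0.02 units [-6.837  1.234  0.024] turn -0.0
[0.48265728 0.24849046 0.16092782] [ 0.13154327 -0.3402807  -5.31674932] 0.026489757002291114
```

Request:
play_rows(
  motion=[
    [-0.4, 0.08, 0, 0, 15],
    [-1.2, 0.22, 0, 0, 15],
    [-2.3, 0.42, 0, 0, 15],
    [-3.5, 0.63, 0, 0, 15],
    [-4.6, 0.83, 0, 0, 15],
  ],
)

```text
clock: 26.15
position: [0.5152, 0.0618, 0.1601]
ee_rot: [-0.0, 0.707, 0.707, -0.001]
contact_force: [1.0, 0.2, -5.4]
width: 0.0267
gripper_force: 59.4
```

Request:
play_rows(
  motion=[
    [-1.1, 0.2, 0, 0, 15],
    [-1.8, 0.33, 0, 0, 15],
    [-2.1, 0.39, 0, 0, 15],
    [-2.2, 0.4, 0, 0, 15],
    [-2.2, 0.4, 0, 0, 15],
  ],
)

```text
clock: 26.78
position: [0.5313, -0.0229, 0.1606]
ee_rot: [-0.001, 0.707, 0.707, -0.0]
contact_force: [0.5, 0.4, -5.9]
width: 0.0263
gripper_force: 59.4
```

```bash
python3 - <<'E'
from h import *
s=rel(.532,-.0235,.114,90); print(s['position'])
E
```

```text
psi 90.0 tilt 0.06 units [-0.015  0.019  1.166] turn 0.0
[ 0.53129661 -0.02292863  0.16062909]
```

Request:
play_rows(
  motion=[
    [0, 0.02, 0.3, 0, 15],
    [0, 0.02, 0.7, 0, 15],
    [0, 0.02, 1.0, 0, 15],
    [0, 0.02, 1.13, 0, 15],
    [0, 0.02, 1.18, 0, 15],
  ],
)

```text
clock: 27.4
position: [0.5319, -0.0231, 0.115]
ee_rot: [-0.001, 0.707, 0.707, -0.0]
contact_force: [-5.8, 1.0, 15.1]
width: 0.0264
gripper_force: 61.7
```

Request:
play_rows(
  motion=[
    [0, 0, 0.01, 0, 15],
    [0, 0, 0.01, 0, 15],
  ],
)

```text
clock: 27.65
position: [0.5318, -0.0231, 0.1151]
ee_rot: [-0.0, 0.707, 0.707, -0.0]
contact_force: [-5.1, 1.3, 7.6]
width: 0.0264
gripper_force: 61.0
```

Request:
play_rows(
  motion=[
    [0, 0, 0, 0, 40],
    [0, 0, 0, 0, 60],
    [0, 0, 0, 0, 60],
    [0, 0, 0, 0, 60],
    [0, 0, -0.3, 0, 60],
  ],
)

```text
clock: 28.28
position: [0.5318, -0.0235, 0.1248]
ee_rot: [-0.001, 0.707, 0.707, -0.001]
contact_force: [-0.3, -0.6, -0.1]
width: 0.0598
gripper_force: 0.0
```

Request:
play_rows(
  motion=[
    [0, 0, -0.8, 0, 70],
    [0, 0, -1.8, 0, 70],
    [0, 0, -2.2, 0, 70],
  ],
)

```text
clock: 28.65
position: [0.534, -0.0238, 0.2163]
ee_rot: [0.002, 0.707, 0.707, 0.001]
contact_force: [0.5, 0.5, 0.4]
width: 0.0703
gripper_force: 0.0
```

```bash
python3 - <<'E'
from h import *
s=rel(.478,.341,.2,90)
E
```

```text
psi 89.99 tilt 0.29 units [ 9.12  -1.403  0.391] turn -0.001
```

Request:
play_rows(
  motion=[
    [1.4, -0.2, 0, 0, 70],
    [2.9, -0.42, 0, 0, 70],
    [4.4, -0.65, 0, 0, 70],
    [5.9, -0.88, 0, 0, 70],
    [7.3, -1.1, 0, 0, 70],
  ],
)

```text
clock: 29.28
position: [0.4878, 0.2703, 0.2128]
ee_rot: [-0.0, 0.707, 0.707, -0.0]
contact_force: [0.5, 0.6, 0.7]
width: 0.0697
gripper_force: 0.0
```

Request:
play_rows(
  motion=[
    [1.2, -0.2, 0.3, 0, 70],
    [1.8, -0.3, 0.3, 0, 70],
    [1.8, -0.3, 0.3, 0, 70],
    [1.8, -0.3, 0.3, 0, 70],
  ],
)

```text
clock: 29.78
position: [0.4765, 0.3396, 0.2009]
ee_rot: [0.0, 0.707, 0.707, -0.001]
contact_force: [0.2, -0.4, 0.2]
width: 0.0697
gripper_force: 0.0
```

```bash
python3 - <<'E'
from h import *
s=rel(.478,.3415,.112,90)
E
```

```text
psi 89.99 tilt 0.08 units [0.05  0.038 2.223] turn -0.001
```

Request:
play_rows(
  motion=[
    [0.05, 0.03, 0.5, 0, 70],
    [0.05, 0.03, 1.3, 0, 70],
    [0.05, 0.03, 2.0, 0, 70],
    [0.05, 0.03, 2.2, 0, 70],
    [0.05, 0.03, 2.2, 0, 70],
  ],
)

```text
clock: 30.4
position: [0.4782, 0.3417, 0.1134]
ee_rot: [0.0, 0.708, 0.707, -0.0]
contact_force: [-1.1, 0.3, 0.4]
width: 0.07
gripper_force: 0.0
```

Request:
play_rows(
  motion=[
    [0, 0, 0, 0, 15],
    [0, 0, 0, 0, 15],
    [0, 0, 0, 0, 15],
    [0, 0, 0, 0, 15],
    [0, 0, 0, 0, 15],
  ],
)

```text
clock: 31.02
position: [0.4781, 0.3428, 0.1145]
ee_rot: [0.0, 0.707, 0.707, 0.001]
contact_force: [-2.0, -0.1, 6.2]
width: 0.0263
gripper_force: 58.9
```

Request:
play_rows(
  motion=[
    [0, 0, -0.2, 0, 15],
    [0, 0, -0.6, 0, 15],
    [0, 0, -1.0, 0, 15],
    [0, 0, -1.2, 0, 15],
    [0, 0, -1.2, 0, 15],
  ],
)

```text
clock: 31.65
position: [0.4784, 0.3427, 0.1623]
ee_rot: [0.0, 0.707, 0.707, 0.001]
contact_force: [0.0, 0.0, -6.9]
width: 0.0263
gripper_force: 59.7
```

```bash
python3 - <<'E'
from h import *
s=rel(.5203,.066,.16,90); print(s['position'],s['contact_force'],s['width'])
E
```

```text
psi 89.99 tilt 0.12 units [-6.918  1.05   0.053] turn -0.001
[0.47835128 0.34273738 0.16227865] [ 2.93350833e-02  6.32992815e-04 -6.88861412e+00] 0.026309020601725363
```

Request:
play_rows(
  motion=[
    [-0.4, 0.06, 0, 0, 15],
    [-1.2, 0.18, 0, 0, 15],
    [-2.3, 0.35, 0, 0, 15],
    [-3.5, 0.53, 0, 0, 15],
    [-4.7, 0.71, 0, 0, 15],
  ],
)

```text
clock: 32.28
position: [0.5055, 0.1518, 0.1606]
ee_rot: [-0.0, 0.707, 0.707, -0.001]
contact_force: [0.7, -0.1, -6.9]
width: 0.0262
gripper_force: 59.6
```

Request:
play_rows(
  motion=[
    [-1.1, 0.17, 0, 0, 15],
    [-1.8, 0.28, 0, 0, 15],
    [-2.1, 0.33, 0, 0, 15],
    [-2.2, 0.34, 0, 0, 15],
    [-2.2, 0.34, 0, 0, 15],
  ],
)

```text
clock: 32.9
position: [0.5194, 0.067, 0.1611]
ee_rot: [-0.0, 0.707, 0.707, -0.0]
contact_force: [0.1, -0.3, -7.1]
width: 0.0266
gripper_force: 59.6
```

```bash
python3 - <<'E'
from h import *
s=rel(.5203,.0665,.1155,90); print(s['position'])
E
```

```text
psi 90.0 tilt 0.05 units [-0.014  0.022  1.14 ] turn -0.0
[0.51942958 0.06702219 0.16108415]
```

Request:
play_rows(
  motion=[
    [-0.01, 0.02, 0.3, 0, 15],
    [-0.01, 0.02, 0.7, 0, 15],
    [-0.01, 0.02, 1.0, 0, 15],
    [-0.01, 0.02, 1.13, 0, 15],
    [-0.01, 0.02, 1.18, 0, 15],
  ],
)

```text
clock: 33.52
position: [0.5198, 0.0665, 0.1155]
ee_rot: [-0.001, 0.707, 0.707, -0.001]
contact_force: [-6.4, 0.1, 14.4]
width: 0.0266
gripper_force: 62.0
```

Request:
play_rows(
  motion=[
    [0, 0, 0.01, 0, 15],
    [0, 0, 0.01, 0, 15],
  ],
)

```text
clock: 33.78
position: [0.5197, 0.0664, 0.1156]
ee_rot: [-0.0, 0.707, 0.707, -0.0]
contact_force: [-5.4, 0.1, 7.8]
width: 0.0263
gripper_force: 61.3
```

Request:
play_rows(
  motion=[
    [0, 0, 0, 0, 40],
    [0, 0, 0, 0, 60],
    [0, 0, 0, 0, 60],
    [0, 0, 0, 0, 60],
    [0, 0, -0.3, 0, 60],
  ],
)

```text
clock: 34.4
position: [0.5198, 0.066, 0.1252]
ee_rot: [-0.001, 0.707, 0.707, -0.001]
contact_force: [-0.4, 0.1, 0.6]
width: 0.0601
gripper_force: 0.0
```

Request:
play_rows(
  motion=[
    [0, 0, -0.8, 0, 70],
    [0, 0, -1.8, 0, 70],
    [-1.4, -1, -2.2, 0, 70],
    [-2.5, -2.3, -2.2, 0, 70],
    [-2.5, -3.5, -2.2, 0, 70],
  ],
)

```text
clock: 35.02
position: [0.3804, -0.036, 0.2148]
ee_rot: [0.002, 0.708, 0.706, 0.0]
contact_force: [0.1, 0.4, -0.2]
width: 0.0701
gripper_force: 0.0
```

Request:
play_rows(
  motion=[
    [0, 0, 0, 0, 70],
    [0, 0, 0, 0, 70],
    [0, 0, 0, 0, 70],
  ],
)

```text
clock: 35.4
position: [0.3821, -0.0339, 0.2142]
ee_rot: [0.001, 0.707, 0.707, 0.0]
contact_force: [0.3, -0.1, 0.5]
width: 0.0701
gripper_force: 0.0
```

```bash
python3 - <<'E'
from h import *
print(manip.get_state()['position'])
d=shot('top'); W=cloud(d); save(d,'top9.png')
h=W[...,2].copy(); h[:,:240]=0;h[:,330:]=0;h[:150]=0;h[230:]=0
n,l,st,ce=cv2.connectedComponentsWithStats(((h>.125)&(h<.16)).astype(np.uint8))
for i in range(1,n): print(ce[i],st[i,4],cast(d,[ce[i]],.145))
E
```

```text
[ 0.38205169 -0.03391783  0.21415051]
[303.67391304 199.03623188] 138 [[ 0.52940815 -0.0252658   0.145     ]]
[261.47297297 205.63513514] 148 [[0.51774254 0.06437671 0.145     ]]
```

View pics/top9.png

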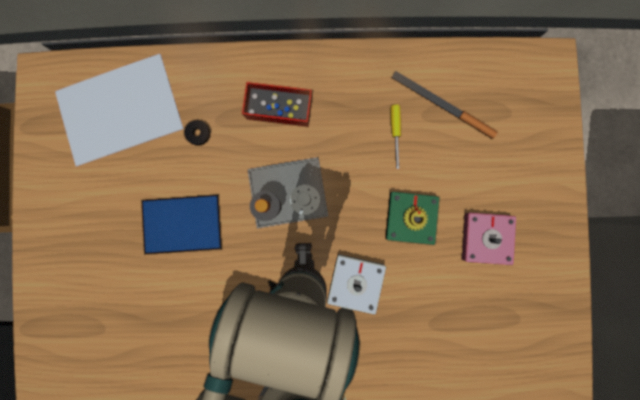

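The picture shows both tall parts standing in the tray at (304,199) and (261,206), within 2 mm of where they started. The gear is on the green spindle at (415,218) and the bystanders haven't moved, so I sign off.

```bash
python3 -c "
from rig import manip; print(manip.sign_off())"
```

```text
the job is handed in; nothing more can be done
None
```

The job is handed in: the gear is seated flat to flat on the green spindle with its red mark in line, and the flange shaft and tool holder stand upright in the tray about 2 mm from where they started, by the last pictures; no verdict came back.

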